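# Sort the stray small parts into the trays of their kind

## Robot

A 6-joint arm with a two-finger parallel gripper is mounted at the origin on a cart in front of the work surface, level with it; the furniture and walls round the work are solid. World frame = base frame: x ahead of the robot, y to its left, z up, the work surface at z = 0. Lengths are in m, angles in rad, forces in N, time in s.
With the tool pointing down it reaches from about 0.4 to 0.925 m from the base axis. Payload 12.5 kg.
Tool frame: the origin (TCP) lies at the very end of the fingers, on their centre line; the grasp point (between the pads) lies 19 mm behind it; z points along the fingers, y is the direction in which the jaws open and shut (so a half turn about z gives the same grasp; the last joint's range is limited). The gripper opens to 95 mm and grips with 3 to 60 N. Pads are 20 mm wide; open, the fingers measure 119 mm over their backs; the gripper's body (75 mm by 180 mm) begins 59 mm behind the grasp point.
Start: joints at [-1.345, 0.491, 1.559, -0, 1.092, -0.106], TCP at [0.204, -0.591, 0.215] pointing down, gripper open.
Joint ranges: [-3.1, 3.1], [-0.84, 2.19], [0.05, 2.79], [-1.13, 4.28], [0.06, 2.93], [-2.69, 2.69]. Speed limits (rad/s): [2.22, 2.22, 2.79, 3.14, 3.14, 3.14].

## Interface

Orientations are given as a unit quaternion [w, x, y, z].
In Python, from rig import sense, snapshot, job_done, recognise, mark_of gives the robot as it stands.
- The arm moves only by the tool arm_command, never from a script. Its argument "moves" is text: rows parted by semicolons, each of 5 numbers parted by spaces: the gripper command: -1 is shut, 1 is fully open, values between are in proportion, then the shift along the world's x, y, z in mm, then the turn about the world's z in degrees. In form: gripper x y z roll; .... A call has 1 to 10 rows; each row is the pose to reach, as a shift and turn from the pose commanded when the call began; what a row does not reach only later rows make up. A row lasts 1/10 s, in which the tool goes at most 50 mm and 8.59 degrees, less where a joint would pass 70% of its speed; a pose out of reach is approached as far as the arm can. A call with a gripper value outside its range is refused whole. The fingers move at their own pace and stop on an object; "grip_force" is the grip in N (left out, the last holds). Time passes only in rows, so rows that repeat a pose let the fingers close. It gives the time, the measured TCP pose, the force and the opening at its end, in the units of the state.
- sense(): the state, without advancing time (a new reading comes with each control period).
- snapshot(name): name is "side" or "top"; returns a dict with "pixels" (480x640x3 uint8, red, green, blue), "intrinsics" (3x3 intrinsics, pixels), "eye" and "rotation" of the camera in the world. Camera axes: x right, y up, looking along -z (the intrinsics and any distortion apply to the point x, -y, -z); pixel columns grow to the right and rows downward; lengths in m; the calibration is good to about 2 mm. A picture is of the moment at which its call begins. There is no depth.
- job_done(): hands the job in, once; it reports no verdict.
Trained networks look in a picture, given as the dict that the camera call returned (one of the last four; its "shot" number tells which), for a name from the list of things; names that differ only in an ending like _2 or _b are one class to them, and where a whole thing is asked for, a point or a joint stands for the part that bears it (a point fixed in the world has none). Each returns a list of dicts, best first, with "p" (0 to 1); they miss things now and then, are a little off and sometimes report something else, mostly with a low value. They report only what shows in the picture. A call takes as long as a camera call.
- recognise(query, picture): "extent" ([left, top, right, bottom] as shares, 0 to 1, of the picture: columns of its width, rows of its height, round what is visible of it).
- mark_of(query, picture): "at" ([row, column] as shares, 0 to 1, of the picture: columns of its width, rows of its height: a listed point, or the origin of a listed thing).
The state is a dict: "time": time; "joint_positions": joint angles; "dq": joint speeds; "tau": joint torques, N m; "position": TCP position; "orientation": TCP orientation; "wrist_force": force on the tool from outside, world axes, zero at the start; "moment": the same for the moment, N m; "grip_width": finger opening in m.
Only numpy, scipy, OpenCV 4.12 (cv2) and the standard library are available. Lean on these libraries where they do the work, as an engineer would, in place of code of your own. Each camera call takes 0.05 s, during which the arm holds its last target.

## Task

Four small things are left over on the counter: a cork stopper, two brass weights and a white tube clip. Put each into the tray that already holds one of its kind, on the tray floor beside it: the cork and the weights standing upright as they stand now, the clip lying flat. Leave the three pieces already in the trays where they are.

Things in the scene. Friction and masses are not known exactly. Their poses are not given: they have to be found in the camera images.
- cork_center (a point): The loose cork stopper, brown, a slightly tapered round plug 26 mm in diameter and 26 mm high, standing upright on the counter. Site: its centre, 13 mm above its underside; z up. Weighs about 12 g.
- big_weight_center (a point): The larger loose brass weight, a round body 25 mm in diameter with a small knob on top, 34 mm high in all, standing upright on the counter; grip the round body low down, with the fingertips a few mm above the surface. Site: on its axis, 17 mm above its underside; z up. Weighs about 0.1 kg.
- mid_weight_center (a point): The smaller loose brass weight, the same shape, 20 mm in diameter, 27 mm high in all, standing upright on the counter; grip it low down in the same way. Site: on its axis, 13.5 mm above its underside; z up. Weighs about 50 g.
- clip_center (a point): The loose white tube clip lying flat, turned any way, 38 (x) x 76 (y) x 20 mm: an open C-shaped ring with a plain block at its +y end, 16 mm wide (x), 30 mm long (y), 20 mm high. Site: near the middle of the block, 10 mm above the underside; the clip reaches from it 16 mm to +y and 60 mm to -y (ring's open end). Grip the block across x. z up.
- tray_cork: The grey tray that a cork stopper already lies in, at its far (+x) end. Three equal trays, fixed, 158 mm (x) by 102 mm (y). Origin: centre of the underside; z up, +x roughly away from the robot. Floor 4 mm above the counter, walls 4 mm thick, upper edge at 12 mm. Free floor: from the -x wall to 25 mm beyond the middle (+x). Tall stand with glassware 0.1 m behind the trays.
- tray_weight: The grey tray that a small brass weight already lies in, at its far (+x) end. Three equal trays, fixed, 158 mm (x) by 102 mm (y). Origin: centre of the underside; z up, +x roughly away from the robot. Floor 4 mm above the counter, walls 4 mm thick, upper edge at 12 mm. Free floor: from the -x wall to 25 mm beyond the middle (+x). Tall stand with glassware 0.1 m behind the trays.
- tray_clip: The grey tray that a white tube clip already lies in, at its far (+x) end. Three equal trays, fixed, 158 mm (x) by 102 mm (y). Origin: centre of the underside; z up, +x roughly away from the robot. Floor 4 mm above the counter, walls 4 mm thick, upper edge at 12 mm. Free floor: from the -x wall to 25 mm beyond the middle (+x). Tall stand with glassware 0.1 m behind the trays.
- old_cork_center (a point): The cork stopper already standing in its tray: brown, 22 mm in diameter, 22 mm high. It stays where it is. Site: its centre, half-way up; z up.
- old_weight_center (a point): The brass weight already standing in its tray: 16 mm in diameter, 22 mm high with its knob. It stays where it is. Site: its centre, half-way up; z up.
- old_clip_center (a point): The white tube clip already lying flat across the far end of its tray, the same size and shape as the loose one (38 x 76 x 20 mm), its long side along the tray's y axis. It is fixed there. Site: near the middle of its block, 10 mm above its underside, with the same axes as on the loose clip.

How it is judged:
By the outcome, as a careful person would: the job done as asked, in the order asked, and still so for the second after the job is handed in, with the robot touching nothing.
It also fails if it takes over 136 s, if anything falls off the work surface, if the arm or the gripper's body presses on something with over 40 N, if the wrist force passes 120 N, or if a joint passes its speed limit or range.

## Working session

There is one attempt and no reset: what is moved stays moved. The work goes in short steps, Python scripts to look and compute and a tool call to move; the robot and the scene stay as the last step left them, time stands still between calls to the robot, and variables do not carry over. Pictures are saved under pics/ and viewed, and the job is handed in when it is done.

Besides the shell and the picture viewer there is one more tool, called after ">>>" as name(argument=value, ...), one argument or row to a line, values as JSON. arm_command: Moves the arm, as the interface text tells. Its arguments: {"type":"object","properties":{"moves":{"type":"string"},"grip_force":{"type":"number"}},"required":["moves"]}

```bash
mkdir -p pics; cat > h.py <<'E'
import numpy as np, cv2
from rig import sense, snapshot, job_done, recognise, mark_of
def ray(s,rc):
    K=np.array(s["intrinsics"]);R=np.array(s["rotation"]);e=np.array(s["eye"])
    u=rc[1]*640;v=rc[0]*480
    d=np.linalg.inv(K)@[u,v,1.]
    return e,R@np.array([d[0],-d[1],-d[2]])
def atz(s,rc,z):
    e,d=ray(s,rc);return e+d*(z-e[2])/d[2]
def proj(s,p):
    K=np.array(s["intrinsics"]);R=np.array(s["rotation"]);e=np.array(s["eye"])
    c=R.T@(np.array(p)-e);q=K@[c[0],-c[1],-c[2]];return q[:2]/q[2]
def save(s,n): cv2.imwrite(f"pics/{n}.png",cv2.cvtColor(s["pixels"],cv2.COLOR_RGB2BGR))
E
python3 - <<'E'
from h import *
Z=dict(cork_center=.013,big_weight_center=.017,mid_weight_center=.0135,clip_center=.01,tray_cork=0,tray_weight=0,tray_clip=0,old_cork_center=.015,old_weight_center=.015,old_clip_center=.014)
for n in("top","side"):
    s=snapshot(n);save(s,n+"0")
    print(n,[k for k in s if k!="pixels"],np.round(s["eye"],3))
    for k,z in Z.items():
        print(k,[(round(m["p"],2),np.round([m["at"][1]*640,m["at"][0]*480]),np.round(atz(s,m["at"],z)[:2],4)) for m in mark_of(k,s)[:3]])
print(sense())
E
```

```text
top ['intrinsics', 'eye', 'rotation', 'shot'] [ 0.355 -0.117  1.301]Traceback (most recent call last):
  File "<stdin>", line 7, in <module>
  File "h.py", line 9, in atz
    e,d=ray(s,rc);return e+d*(z-e[2])/d[2]
        ~~~^^^^^^
  File "h.py", line 7, in ray
    return e,R@np.array([d[0],-d[1],-d[2]])
             ~^~~~~~~~~~~~~~~~~~~~~~~~~~~~~
ValueError: matmul: Input operand 1 has a mismatch in its core dimension 0, with gufunc signature (n?,k),(k,m?)->(n?,m?) (size 3 is different from 4)
```

```bash
sed -i 's/R=np.array(s\["rotation"\])/R=rot(s)/' h.py; cat >> h.py <<'E'
from scipy.spatial.transform import Rotation
def rot(s):
    q=np.array(s["rotation"]); return Rotation.from_quat([q[1],q[2],q[3],q[0]]).as_matrix()
E
python3 - <<'E'
from h import *
Z=dict(cork_center=.013,big_weight_center=.017,mid_weight_center=.0135,clip_center=.01,tray_cork=0,tray_weight=0,tray_clip=0,old_cork_center=.015,old_weight_center=.015,old_clip_center=.014)
for n in("top","side"):
    s=snapshot(n);save(s,n+"0")
    print(n,np.round(s["eye"],3),s["rotation"])
    for k,z in Z.items():
        print(k,[(round(m["p"],2),np.round([m["at"][1]*640,m["at"][0]*480]),np.round(atz(s,m["at"],z)[:2],4)) for m in mark_of(k,s)[:3]])
print(sense())
E
```

```text
top [ 0.355 -0.117  1.301] [-0.7028914  -0.0338309   0.03412103  0.70967239]
cork_center [(0.59, array([382., 214.]), array([ 0.5298, -0.2817]))]
big_weight_center [(0.43, array([436., 209.]), array([ 0.5397, -0.4092]))]
mid_weight_center [(0.24, array([433., 209.]), array([ 0.5391, -0.4045]))]
clip_center [(0.75, array([367., 243.]), array([ 0.4617, -0.2452]))]
tray_cork [(0.94, array([180., 243.]), array([0.465 , 0.1966]))]
tray_weight [(0.66, array([247., 239.]), array([0.4738, 0.0368]))]
tray_clip [(0.61, array([306., 240.]), array([ 0.47  , -0.1025]))]
old_cork_center [(0.42, array([175., 222.]), array([0.5154, 0.2065])), (0.29, array([308., 242.]), array([ 0.463 , -0.1081])), (0.25, array([244., 240.]), array([0.4699, 0.0438]))]
old_weight_center [(0.6, array([255., 223.]), array([0.5092, 0.0167]))]
old_clip_center [(0.55, array([302., 221.]), array([ 0.515 , -0.0943])), (0.38, array([255., 224.]), array([0.5078, 0.0185]))]
side [ 0.631 -1.212  0.719] [0.86775115 0.49406405 0.03200427 0.04340943]
cork_center [(0.57, array([316., 297.]), array([ 0.5343, -0.2748])), (0.44, array(
[... 604 characters left out ...]
0.5145, -0.095 ]))]
{'time': 1.2, 'joint_positions': array([-1.34459538e+00,  4.90902849e-01,  1.55886673e+00, -2.37770106e-05,
        1.09172407e+00, -1.05619585e-01]), 'dq': array([ 0.00046785, -0.00072888, -0.00029734, -0.00079851,  0.00091568,
       -0.00082311]), 'tau': array([-2.29900870e-03, -6.12481713e+01, -2.58432019e+01,  6.92406320e-02,
        4.45561751e-02,  1.37797358e-05]), 'position': array([ 0.20361352, -0.5909316 ,  0.21467065]), 'orientation': array([ 5.00472939e-05,  9.86267527e-01,  1.65155569e-01, -7.54856128e-06]), 'wrist_force': array([0.73770436, 0.23747566, 0.87162937]), 'moment': array([-0.04038572, -0.02972637, -0.00028199]), 'grip_width': 0.09497164385537506}
```

View pics/top0.png

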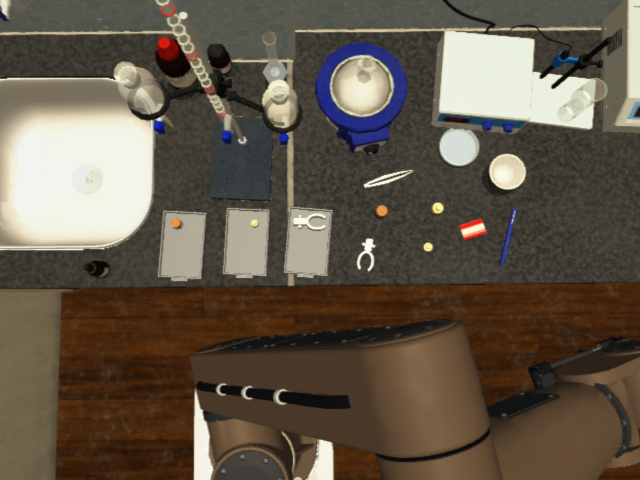

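View pics/side0.png

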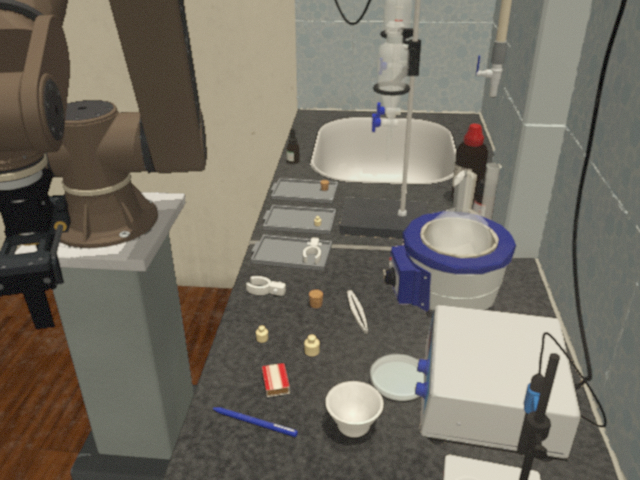

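```bash
python3 - <<'E'
from h import *
a=cv2.imread("pics/top0.png"); cv2.imwrite("pics/t1.png",cv2.resize(a[200:290,340:540],None,fx=4,fy=4,interpolation=cv2.INTER_CUBIC)); cv2.imwrite("pics/t2.png",cv2.resize(a[200:290,150:350],None,fx=4,fy=4,interpolation=cv2.INTER_CUBIC))
b=cv2.imread("pics/side0.png"); cv2.imwrite("pics/s1.png",cv2.resize(b[240:400,200:390],None,fx=4,fy=4,interpolation=cv2.INTER_CUBIC)[:600])
for nm,(r0,r1,c0,c1) in dict(cork=(203,220,374,390),big=(201,217,430,446),mid=(240,254,421,436)).items():
    p=a[r0:r1,c0:c1].astype(int); m=(p[:,:,2]>p[:,:,0]+45)
    v,u=np.nonzero(m);print(nm,m.sum(),u.min()+c0,u.max()+c0,v.min()+r0,v.max()+r0,u.mean()+c0+.5,v.mean()+r0+.5)
for nm,(r0,r1,c0,c1) in dict(cork=(285,312,305,328),big=(332,360,300,325),mid=(322,346,252,272)).items():
    p=b[r0:r1,c0:c1].astype(int); m=(p[:,:,2]>p[:,:,0]+45)
    v,u=np.nonzero(m);print(nm,m.sum(),u.min()+c0,u.max()+c0,v.min()+r0,v.max()+r0,u.mean()+c0+.5,v.mean()+r0+.5)
E
```

```text
cork 118 376 387 205 216 382.0 210.90677966101694
big 123 431 443 202 213 437.5243902439024 208.22357723577235
mid 80 423 432 242 251 428.025 247.2875
cork 219 309 322 289 307 316.17123287671234 298.2077625570776
big 272 304 319 334 355 312.0147058823529 345.7720588235294
mid 169 256 267 325 342 262.08579881656806 334.2100591715976
```

View pics/t1.png

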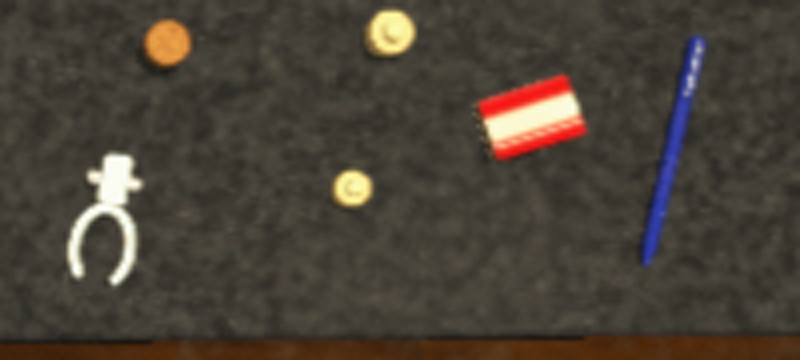

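View pics/t2.png

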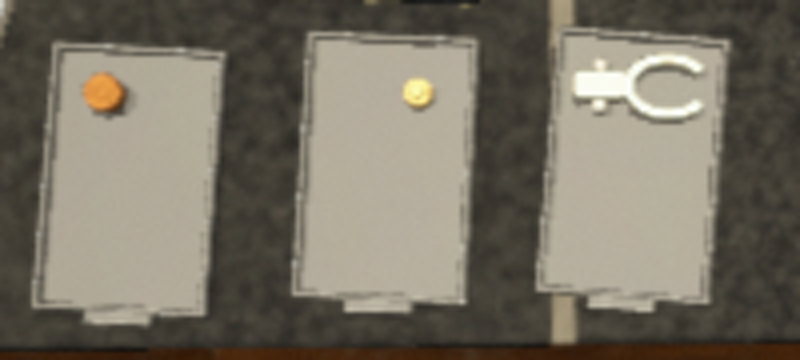

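View pics/s1.png

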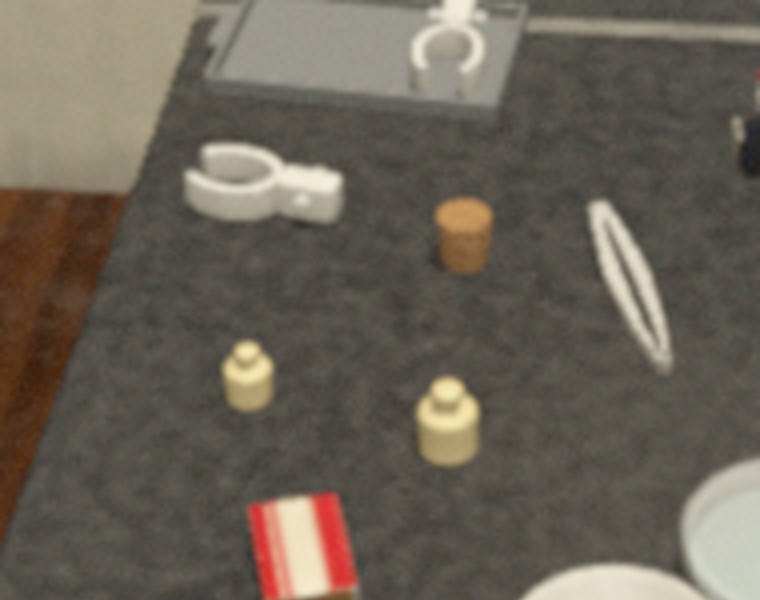

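```bash
python3 - <<'E'
from h import *
T=snapshot("top");S=snapshot("side")
R=lambda x:np.round(x,4)
P=lambda s,u,v,z:atz(s,(v/480,u/640),z)[:2]
# mid of silhouette bbox for top view ~ use top faces
print("cork top",P(T,382,211,.023),"big",P(T,437.5,208.2,.020),"mid",P(T,428,247.3,.016))
print("side cork",P(S,316.2,298.2,.014),"big",P(S,312,345.8,.016),"mid",P(S,262.1,334.2,.013))
c=lambda x,y,z,ox=150:P(T,ox+(x+.5)/4,200+(y+.5)/4,z)
tr=dict(cork=[(56,43),(224,52),(205,315),(35,306)],weight=[(309,34),(477,39),(465,303),(294,296)],clip=[(561,31),(728,41),(709,302),(537,291)])
for k,q in tr.items():
    w=np.array([c(x,y,.012) for x,y in q]);d=(w[0]+w[1]-w[2]-w[3])/2;l=(w[0]-w[1]+w[3]-w[2])/2
    print(k,R(w.mean(0)),"len",R(np.linalg.norm(d)),R(np.linalg.norm(l)),"yaw",np.degrees(np.arctan2(d[1],d[0])),np.degrees(np.arctan2(-l[0],l[1])))
a=T["pixels"].astype(int);sub=a[230:275,352:382].min(2)>120
v,u=np.nonzero(sub);pts=np.array([P(T,x+352.5,y+230.5,.02) for x,y in zip(u,v)])
r=cv2.minAreaRect((pts*1000).astype(np.float32));print(r)
b=np.array([c(x,y,.02,340) for x,y in[(105,153),(133,155),(128,206),(98,204)]]);print("block",R(b),R(b.mean(0)))
A=c(115,180,.01,340);print(R(A), R(c(93,176,.01,340)),R(c(137,184,.01,340)))
for n in("clip_center","old_clip_center","old_cork_center","old_weight_center"):print(n,[R(atz(T,m["at"],.012)) for m in mark_of(n,T)[:1]])
E
```

```text
cork top [ 0.53462276 -0.28146928] big [ 0.54043778 -0.41261648] mid [ 0.44870385 -0.38835945]
side cork [ 0.53586629 -0.27879597] big [ 0.54205503 -0.4167848 ] mid [ 0.45050008 -0.39114253]
cork [0.4607 0.188 ] len 0.1554 0.0997 yaw -3.5881984884272153 -3.604243615215891
weight [0.4658 0.0372] len 0.1555 0.0999 yaw -2.818765009012605 -2.580056852747747
clip [ 0.4654 -0.1084] len 0.1544 0.1 yaw -5.209933305553049 -4.105975821307319
((433.50732421875, -242.21839904785156), (37.85140609741211, 74.84827423095703), 85.82960510253906)
block [[ 0.4707 -0.2439]
 [ 0.4694 -0.2602]
 [ 0.4395 -0.2567]
 [ 0.4409 -0.2392]] [ 0.4551 -0.25  ]
[ 0.4556 -0.2504] [ 0.4581 -0.2375] [ 0.4531 -0.2634]
clip_center [array([ 0.4612, -0.2492,  0.012 ])]
old_clip_center [array([ 0.5144, -0.0888,  0.012 ])]
old_cork_center [array([0.5097, 0.2138, 0.012 ])]
old_weight_center [array([0.5069, 0.0182, 0.012 ])]
```

>>> arm_command(
  moves="0.2 337 176 -90 -19; 0.2 337 176 -90 -19; 0.2 337 176 -90 -19; 0.2 337 176 -90 -19; 0.2 337 176 -90 -19; 0.2 337 176 -90 -19; 0.2 337 176 -90 -19; 0.2 337 176 -90 -19; 0.2 337 176 -90 -19; 0.2 337 176 -90 -19",
  grip_force=15,
)

```text
time: 2.5
position: [0.5412, -0.4141, 0.1241]
orientation: [-0.0, 1.0, 0.001, -0.0]
wrist_force: [-1.0, 0.5, 0.6]
grip_width: 0.057
```

>>> arm_command(
  moves="0.2 0 0 -50 0; 0.2 0 0 -78 0; 0.2 0 0 -78 0; 0.2 0 0 -78 0",
)

```text
time: 2.9
position: [0.5401, -0.416, 0.0477]
orientation: [0.0, 1.0, -0.001, 0.0]
wrist_force: [0.1, 1.0, -0.2]
grip_width: 0.0567
```

```bash
python3 - <<'E'
from h import *
S=snapshot("side");save(S,"s2");T=snapshot("top");save(T,"t3")
b=cv2.imread("pics/s2.png"); cv2.imwrite("pics/s2c.png",cv2.resize(b[230:380,220:420],None,fx=4,fy=4,interpolation=cv2.INTER_CUBIC))
print(sense()["position"])
print(proj(S,sense()["position"]),proj(S,[.541,-.4145,.034]))
E
```

```text
[ 0.5409045  -0.41614151  0.04889466]
[311.16573483 330.64177764] [311.41581508 336.80423572]
```

View pics/s2c.png

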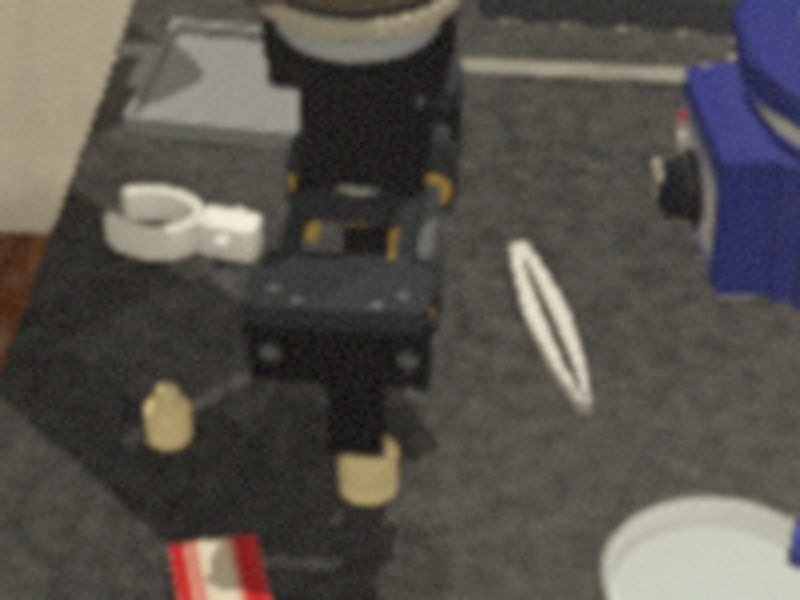

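>>> arm_command(
  moves="0.2 0 0 -25 0; 0.2 0 0 -41 0; 0.2 0 0 -41 0; -1 0 0 -41 0; -1 0 0 -41 0; -1 0 0 -41 0; -1 0 0 -41 0; -1 0 0 -41 0; -1 0 0 -41 0; -1 0 0 -41 0",
  grip_force=12,
)

```text
time: 4.0
position: [0.5407, -0.4149, 0.006]
orientation: [0.0, 1.0, 0.0, 0.0]
wrist_force: [-0.4, 1.2, 4.3]
grip_width: 0.0244
```

>>> arm_command(
  moves="-1 0 0 30 0; -1 0 0 80 0; -1 -20 50 80 -3; -1 -80 452 80 -3; -1 -80 452 80 -3; -1 -80 452 80 -3; -1 -80 452 80 -3; -1 -80 452 80 -3; -1 -80 452 80 -3; -1 -80 452 80 -3",
)

```text
time: 5.0
position: [0.469, -0.0207, 0.0857]
orientation: [0.0, 1.0, -0.026, 0.0]
wrist_force: [0.3, 0.4, -1.2]
grip_width: 0.024
```

>>> arm_command(
  moves="-1 0 160 0 0; -1 0 160 0 0; -1 0 160 0 0; -1 0 160 0 0; -1 0 160 0 0",
)

```text
time: 5.5
position: [0.4694, 0.1389, 0.0855]
orientation: [0.0, 1.0, -0.024, -0.0]
wrist_force: [0.8, -0.4, -0.9]
grip_width: 0.0238
```

>>> arm_command(
  moves="-1 -8 -102 0 0; -1 -8 -102 0 0; -1 -8 -102 0 0; -1 -8 -102 0 0; -1 -8 -102 -40 0; -1 -8 -102 -40 0; -1 -8 -102 -40 0",
)

```text
time: 6.2
position: [0.4613, 0.0359, 0.0457]
orientation: [0.0, 1.0, -0.026, -0.001]
wrist_force: [-0.1, 0.4, -0.4]
grip_width: 0.0245
```

```bash
python3 - <<'E'
from h import *
S=snapshot("side");save(S,"s3")
b=cv2.imread("pics/s3.png"); cv2.imwrite("pics/s3c.png",cv2.resize(b[150:290,230:380],None,fx=4,fy=4,interpolation=cv2.INTER_CUBIC))
s=sense();print(s["position"],s["wrist_force"])
E
```

```text
[0.46173129 0.03596052 0.04634911] [-0.17697133 -0.2565604  -0.83694246]
```

View pics/s3c.png

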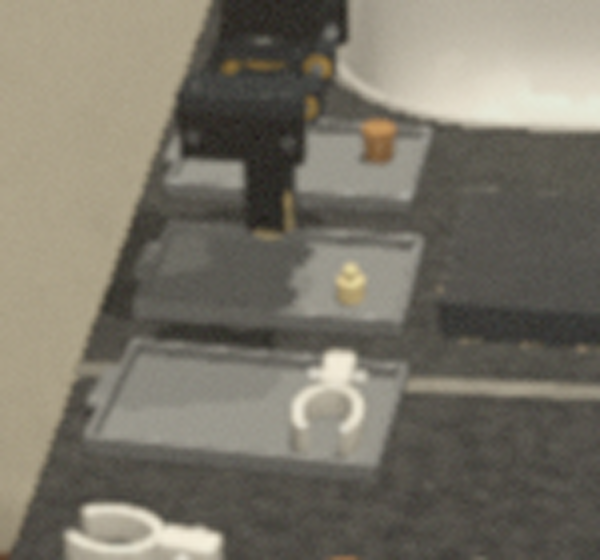

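Held upright above the weight tray (weight at about crop 268,236). Lower and release.

>>> arm_command(
  moves="-1 0 0 -20 0; -1 0 0 -32 0; -1 0 0 -35 0; -1 0 0 -35.5 0; -1 0 0 -35.5 0; -1 0 0 -35.5 0",
)

```text
time: 6.85
position: [0.462, 0.0356, 0.0109]
orientation: [0.0, 1.0, -0.026, 0.001]
wrist_force: [0.6, -0.3, -1.7]
grip_width: 0.0241
```

>>> arm_command(
  moves="-1 0 0 -1 0; -1 0 0 -1 0; -0.8 0 0 -1 0; -0.4 0 0 -1 0; -0.1 0 0 -1 0; -0.1 0 0 -1 0; -0.1 0 0 -1 0; -0.1 0 0 20 0; -0.1 0 0 60 0; -0.1 0 0 80 0",
)

```text
time: 7.85
position: [0.462, 0.0355, 0.0921]
orientation: [0.0, 1.0, -0.026, 0.001]
wrist_force: [-0.0, 0.3, -0.3]
grip_width: 0.0431
```

>>> arm_command(
  moves="0.05 -12 -426 0 3; 0.05 -12 -426 0 3; 0.05 -12 -426 0 3; 0.05 -12 -426 0 3; 0.05 -12 -426 0 3; 0.05 -12 -426 0 3; 0.05 -12 -426 0 3; 0.05 -12 -426 0 3; 0.05 -12 -426 0 3; 0.05 -12 -426 0 3",
)

```text
time: 8.85
position: [0.449, -0.3937, 0.0897]
orientation: [0.0, 1.0, -0.002, 0.0]
wrist_force: [-0.1, 1.3, -0.7]
grip_width: 0.0492
```

```bash
python3 - <<'E'
from h import *
T=snapshot("top");save(T,"t4");S=snapshot("side");save(S,"s4")
a=cv2.imread("pics/t4.png");b=cv2.imread("pics/s4.png")
cv2.imwrite("pics/c4.png",np.hstack([cv2.resize(a[190:290,150:350],(400,200)),cv2.resize(b[200:360,230:390],(400,400))[:200]*0+cv2.resize(b[160:260,200:400],(400,200))]))
cv2.imwrite("pics/c5.png",cv2.resize(b[230:380,200:400],(800,600)))
print(sense()["position"])
E
```

```text
[ 0.44911202 -0.39023115  0.08967427]
```

View pics/c4.png

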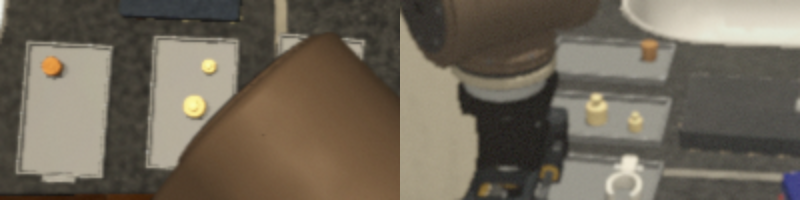

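View pics/c5.png

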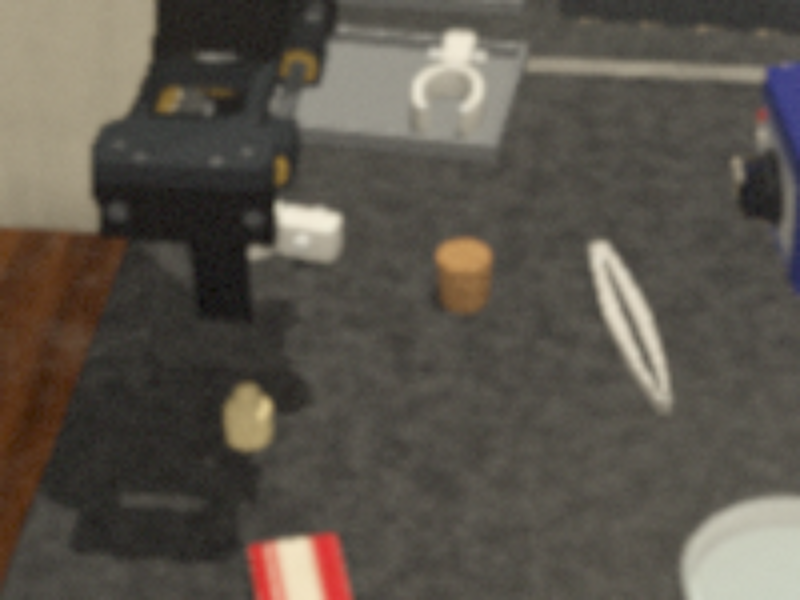

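>>> arm_command(
  moves="0.05 0 0 -40 0; 0.05 0 0 -75 0; 0.05 0 0 -84 0; 0.05 0 0 -84 0; -1 0 0 -84 0; -1 0 0 -84 0; -1 0 0 -84 0; -1 0 0 -84 0; -1 0 0 -84 0; -1 0 0 -84 0",
  grip_force=10,
)

```text
time: 9.95
position: [0.4498, -0.3906, 0.0068]
orientation: [0.0, 1.0, 0.0, 0.0]
wrist_force: [-0.6, 1.5, 7.0]
grip_width: 0.0193
```

>>> arm_command(
  moves="-1 0 0 40 0; -1 0 0 80 0; -1 -26 430 80 -3; -1 -26 430 80 -3; -1 -26 430 80 -3; -1 -26 430 80 -3; -1 -26 430 80 -3; -1 -26 430 80 -3; -1 -26 430 80 -3; -1 -26 430 80 -3",
)

```text
time: 10.95
position: [0.4251, 0.0105, 0.0863]
orientation: [0.0, 1.0, -0.026, 0.0]
wrist_force: [0.4, -0.2, -1.1]
grip_width: 0.019
```

>>> arm_command(
  moves="-1 -2 28 0 0; -1 -2 28 0 0; -1 -2 28 -40 0; -1 -2 28 -68 0; -1 -2 28 -76 0; -1 -2 28 -76 0; -1 -2 28 -76 0",
)

```text
time: 11.65
position: [0.4237, 0.0364, 0.0106]
orientation: [0.0, 1.0, -0.026, 0.0]
wrist_force: [0.3, -0.5, -0.8]
grip_width: 0.0193
```

>>> arm_command(
  moves="-1 0 0 -0.5 0; -1 0 0 -0.5 0; -0.8 0 0 -0.5 0; -0.5 0 0 -0.5 0; -0.2 0 0 -0.5 0; -0.2 0 0 -0.5 0; -0.2 0 0 -0.5 0; -0.2 0 0 20 0; -0.2 0 0 60 0; -0.2 0 0 80 0",
)

```text
time: 12.65
position: [0.4238, 0.0368, 0.0921]
orientation: [0.0, 1.0, -0.026, 0.001]
wrist_force: [0.8, -0.4, -0.2]
grip_width: 0.038
```

>>> arm_command(
  moves="0.2 111 -317 0 3; 0.2 111 -317 0 3; 0.2 111 -317 0 3; 0.2 111 -317 0 3; 0.2 111 -317 0 3; 0.2 111 -317 0 3; 0.2 111 -317 0 3; 0.2 111 -317 0 3; 0.2 111 -317 0 3; 0.2 111 -317 0 3",
)

```text
time: 13.65
position: [0.534, -0.2791, 0.09]
orientation: [-0.0, 1.0, 0.0, -0.0]
wrist_force: [0.5, 0.1, 0.8]
grip_width: 0.0569
```

```bash
python3 - <<'E'
from h import *
S=snapshot("side");save(S,"s5")
b=cv2.imread("pics/s5.png")
cv2.imwrite("pics/c6.png",cv2.resize(b[180:330,200:400],(800,600)))
print(sense()["position"])
E
```

```text
[ 0.53412995 -0.27894875  0.09014564]
```

View pics/c6.png

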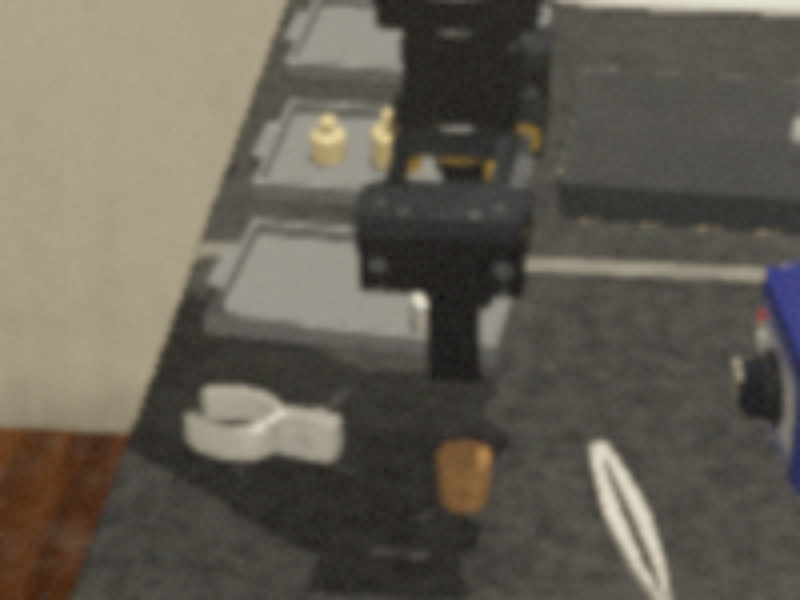

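>>> arm_command(
  moves="0.2 0 0 -40 0; 0.2 0 0 -75 0; 0.2 0 0 -85 0; 0.2 0 0 -85 0; -1 0 0 -85 0; -1 0 0 -85 0; -1 0 0 -85 0; -1 0 0 -85 0; -1 0 0 -85 0; -1 0 0 -85 0",
  grip_force=6,
)

```text
time: 14.7
position: [0.5347, -0.2803, 0.0057]
orientation: [0.0, 1.0, 0.0, 0.0]
wrist_force: [-0.9, 0.5, 5.2]
grip_width: 0.0246
```

>>> arm_command(
  moves="-1 0 0 40 0; -1 0 0 80 0; -1 -80 468 80 -3; -1 -80 468 80 -3; -1 -80 468 80 -3; -1 -80 468 80 -3; -1 -80 468 80 -3; -1 -80 468 80 -3; -1 -80 468 80 -3; -1 -80 468 80 -3",
)

```text
time: 15.7
position: [0.4665, 0.1159, 0.0852]
orientation: [0.0, 1.0, -0.026, 0.0]
wrist_force: [0.9, 0.4, 0.0]
grip_width: 0.0246
```

>>> arm_command(
  moves="-1 -12 72 0 0; -1 -12 72 0 0; -1 -12 72 0 0; -1 -12 72 0 0; -1 -12 72 -40 0; -1 -12 72 -68 0; -1 -12 72 -75 0; -1 -12 72 -75.5 0; -1 -12 72 -75.5 0",
)

```text
time: 16.6
position: [0.4557, 0.1857, 0.0105]
orientation: [-0.0, 1.0, -0.027, 0.0]
wrist_force: [0.1, 0.8, 0.5]
grip_width: 0.0243
```

>>> arm_command(
  moves="-1 0 0 -0.6 0; -1 0 0 -0.6 0; -0.45 0 0 -0.6 0; -0.3 0 0 -0.6 0; -0.1 0 0 -0.6 0; -0.1 0 0 -0.6 0; -0.1 0 0 -0.6 0; -0.1 0 0 20 0; -0.1 0 0 60 0; -0.1 0 0 80 0",
)

```text
time: 17.6
position: [0.4555, 0.1863, 0.0917]
orientation: [-0.0, 1.0, -0.026, 0.001]
wrist_force: [0.0, -0.1, -0.6]
grip_width: 0.0426
```

```bash
python3 - <<'E'
from h import *
T=snapshot("top");save(T,"t5");S=snapshot("side");save(S,"s6")
a=cv2.imread("pics/t5.png");b=cv2.imread("pics/s6.png")
cv2.imwrite("pics/c7.png",np.hstack([cv2.resize(a[225:285,340:400],(400,400),interpolation=cv2.INTER_CUBIC),cv2.resize(b[170:320,200:350],(400,400),interpolation=cv2.INTER_CUBIC)]))
P=lambda s,u,v,z:atz(s,(v/480,u/640),z)[:2]
m=T["pixels"][:,:,:].min(2).astype(int)
# row profile centroids
for v in range(236,273):
    u=np.arange(352,382);w=np.clip(m[v,352:382]-90,0,None)
    if w.sum()>50:
        c=(u*w).sum()/w.sum()+.5;print(v,(m[v,352:382]>130).sum(),np.round(P(T,c,v+.5,.02),4))
E
```

```text
238 1 [ 0.4704 -0.2498]
239 7 [ 0.468  -0.2511]
240 7 [ 0.4657 -0.2512]
241 7 [ 0.4633 -0.2508]
242 8 [ 0.461  -0.2497]
243 11 [ 0.4587 -0.2468]
244 12 [ 0.4563 -0.2472]
245 12 [ 0.454  -0.2502]
246 10 [ 0.4516 -0.2516]
247 9 [ 0.4493 -0.2491]
248 8 [ 0.4469 -0.2475]
249 8 [ 0.4446 -0.2474]
250 7 [ 0.4423 -0.2477]
251 8 [ 0.44   -0.2441]
252 9 [ 0.4376 -0.2431]
253 9 [ 0.4353 -0.2426]
254 8 [ 0.433  -0.2426]
255 6 [ 0.4306 -0.2422]
256 7 [ 0.4283 -0.2428]
257 6 [ 0.4259 -0.2423]
258 6 [ 0.4236 -0.2409]
259 5 [ 0.4213 -0.2408]
260 6 [ 0.419  -0.2401]
261 6 [ 0.4166 -0.2405]
262 6 [ 0.4143 -0.2406]
263 6 [ 0.412  -0.2415]
264 6 [ 0.4096 -0.2415]
265 7 [ 0.4073 -0.2411]
266 6 [ 0.405 -0.24 ]
267 6 [ 0.4027 -0.2402]
268 7 [ 0.4003 -0.2418]
269 3 [ 0.3979 -0.2477]
270 2 [ 0.3956 -0.2482]
```

View pics/c7.png

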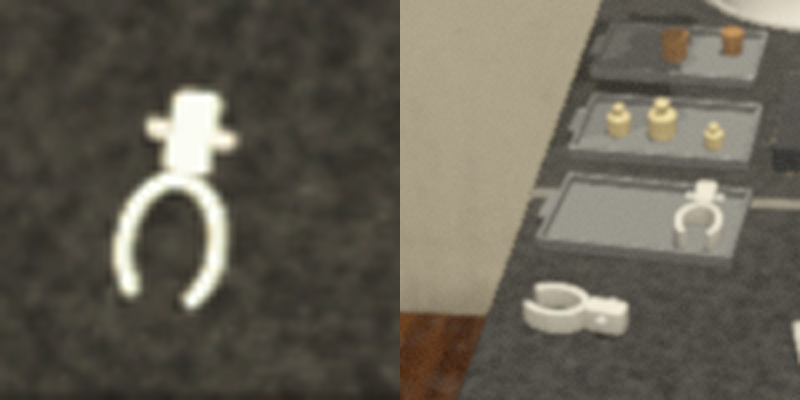

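>>> arm_command(
  moves="0.2 0 -438 0 -5.5; 0.2 0 -438 0 -5.5; 0.2 0 -438 0 -5.5; 0.2 0 -438 0 -5.5; 0.2 0 -438 0 -5.5; 0.2 0 -438 0 -5.5; 0.2 0 -438 0 -5.5; 0.2 0 -438 0 -5.5; 0.2 0 -438 0 -5.5; 0.2 0 -438 0 -5.5",
)

```text
time: 18.7
position: [0.4549, -0.2559, 0.0885]
orientation: [0.0, 0.997, -0.076, 0.0]
wrist_force: [-0.2, 0.2, 0.5]
grip_width: 0.0574
```

>>> arm_command(
  moves="0.2 0 0 -40 0; 0.2 0 0 -75 0; 0.2 0 0 -84 0; 0.2 0 0 -84 0; -1 0 0 -84 0; -1 0 0 -84 0; -1 0 0 -84 0; -1 0 0 -84 0; -1 0 0 -84 0; -1 0 0 -84 0",
  grip_force=12,
)

```text
time: 19.7
position: [0.4552, -0.2519, 0.0059]
orientation: [0.0, 0.997, -0.074, 0.0]
wrist_force: [-1.3, 1.2, 4.2]
grip_width: 0.0159
```

>>> arm_command(
  moves="-1 0 0 20 0; -1 0 0 50 0; -1 5 30 70 4; -1 5 65 70 4; -1 5 100 70 4; -1 5 130 70 4; -1 5 144 70 4; -1 5 144 70 4; -1 5 144 70 4; -1 5 144 50 4",
  grip_force=20,
)

```text
time: 20.7
position: [0.4615, -0.1094, 0.0569]
orientation: [0.001, 0.999, -0.04, 0.002]
wrist_force: [0.4, -1.1, -1.6]
grip_width: 0.016
```

```bash
python3 - <<'E'
from h import *
S=snapshot("side");save(S,"s7");T=snapshot("top");save(T,"t7")
b=cv2.imread("pics/s7.png");a=cv2.imread("pics/t7.png")
cv2.imwrite("pics/c8.png",np.hstack([cv2.resize(a[205:285,270:350],(400,400),interpolation=cv2.INTER_CUBIC),cv2.resize(b[180:290,220:330],(400,400),interpolation=cv2.INTER_CUBIC)]))
print(sense()["position"],sense()["orientation"])
E
```

```text
[ 0.4595271  -0.10882988  0.05431772] [-2.94743005e-04  9.99205345e-01 -3.98419067e-02 -1.10197397e-03]
```

View pics/c8.png

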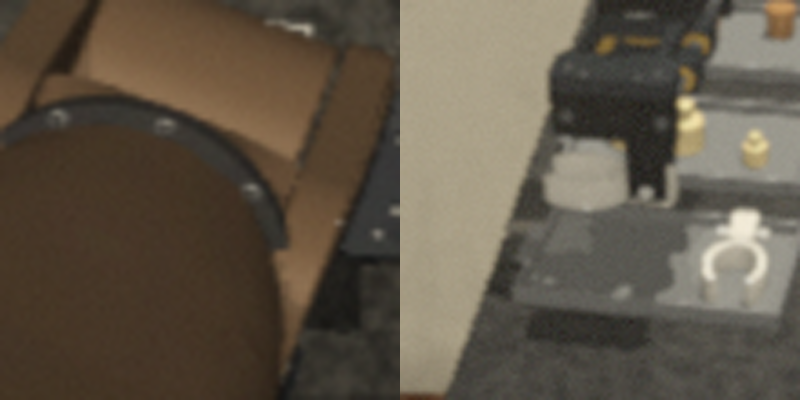

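```bash
python3 - <<'E'
from h import *
S=snapshot("side")
p=sense()["position"]
y=np.radians(-4.5);d=np.array([np.cos(y),np.sin(y),0]);n=np.array([-d[1],d[0],0])
for t in(-60,16):
  for s in(-19,0,19): print(t,s,proj(S,p+[0,0,.004]+d*t/1e3+n*s/1e3))
c=np.array([.4654,-.1084,.012])
for t in(-79,79):
  for s in(-51,51): print(t,s,proj(S,c+d*t/1e3+n*s/1e3))
E
```

```text
-60 -19 [258.58071615 233.25451802]
-60 0 [260.83597721 228.7711541 ]
-60 19 [263.03653156 224.3965448 ]
16 -19 [293.70434817 236.29871319]
16 0 [295.54607166 231.7341149 ]
16 19 [297.34269166 227.28130284]
-79 -51 [249.9258905  259.26090272]
-79 51 [261.95918194 234.78862717]
79 -51 [323.55623468 266.19484661]
79 51 [331.12665222 240.80742105]
```

>>> arm_command(
  moves="-1 0 0 -20 0; -1 0 0 -36 0; -1 0 0 -43 0; -1 0 0 -45 0; -1 0 0 -45 0; -1 0 0 -45 0",
)

```text
time: 21.45
position: [0.4604, -0.1081, 0.0113]
orientation: [0.0, 0.999, -0.039, 0.0]
wrist_force: [-0.1, -0.7, -1.3]
grip_width: 0.0159
```

>>> arm_command(
  moves="-1 0 0 -1 0; -1 0 0 -1 0; -0.6 0 0 -1 0; -0.5 0 0 -1 0; -0.4 0 0 -1 0; -0.4 0 0 -1 0; -0.4 0 0 -1 0; -0.4 0 0 20 0; -0.4 0 0 60 0; -0.4 0 0 100 0",
)

```text
time: 22.45
position: [0.4596, -0.1077, 0.1115]
orientation: [-0.0, 0.999, -0.039, -0.001]
wrist_force: [-0.3, 0.2, 0.5]
grip_width: 0.0286
```

>>> arm_command(
  moves="0 -20 -250 60 0; 0 -20 -250 60 0; 0 -20 -250 60 0; 0 -20 -250 60 0; 0 -20 -250 60 0; 0 -20 -250 60 0; 0 -20 -250 60 0; 0 -20 -250 60 0",
)

```text
time: 23.25
position: [0.4398, -0.3568, 0.1701]
orientation: [-0.001, 0.999, -0.039, -0.001]
wrist_force: [-0.1, 0.6, 0.1]
grip_width: 0.0475
```

>>> arm_command(
  moves="0 -100 -200 30 0; 0 -100 -200 30 0; 0 -100 -200 30 0; 0 -100 -200 30 0; 0 -100 -200 30 0; 0 -100 -200 30 0; 0 -100 -200 30 0",
)

```text
time: 23.95
position: [0.3407, -0.5564, 0.2]
orientation: [-0.001, 0.999, -0.039, -0.0]
wrist_force: [0.1, 0.5, -0.2]
grip_width: 0.0471
```

```bash
python3 - <<'E'
from h import *
S=snapshot("side");save(S,"s8");T=snapshot("top");save(T,"t8")
b=cv2.imread("pics/s8.png");a=cv2.imread("pics/t8.png")
cv2.imwrite("pics/c9.png",cv2.resize(a[195:290,150:350],(800,380),interpolation=cv2.INTER_CUBIC));cv2.imwrite("pics/c10.png",cv2.resize(b[160:290,220:380],(738,600),interpolation=cv2.INTER_CUBIC))
print(sense()["position"],sense()["wrist_force"],sense()["time"])
E
```

```text
[ 0.34121531 -0.55601605  0.20034473] [-0.30555888  0.20746337 -0.03211395] 24.05
```

View pics/c9.png

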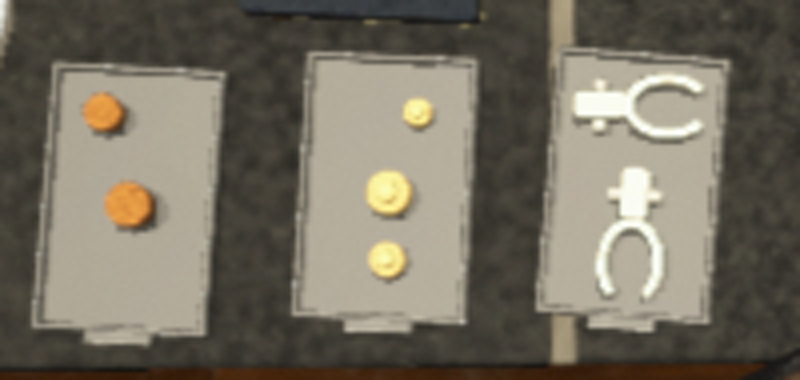

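View pics/c10.png

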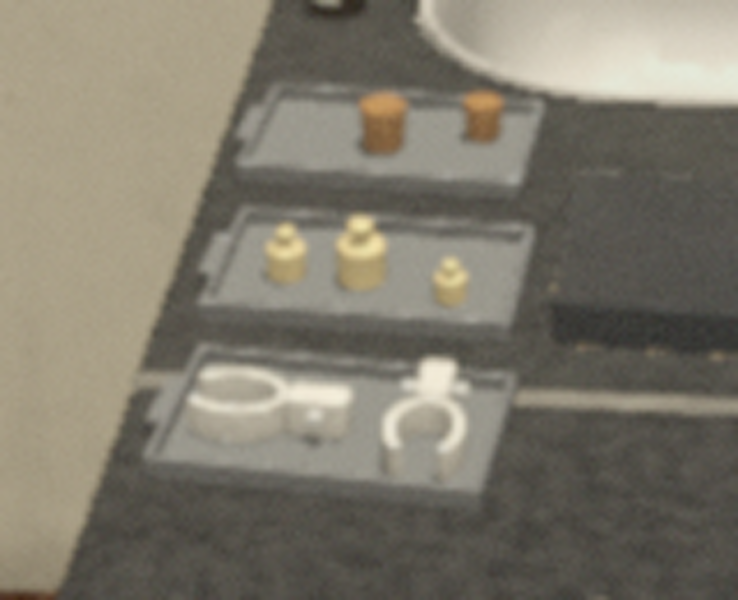

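```bash
python3 -c "
from rig import *
print(job_done())"
```

```text
the job is handed in; nothing more can be done
None
```

All four loose pieces are in their matching trays, and I handed the job in at about 24 s with the arm clear.

- **Weights:** both stand upright in the weight tray, in front of the old one.
- **Cork:** it stands upright in the cork tray, beside the old one.
- **Clip:** it lies flat in the clip tray, with its block towards the old clip and about 7 mm between its ring end and the near wall (read from the picture).

The last top and side pictures showed every piece where intended, and the three old pieces looked unmoved by eye. I saw at most about 7 N in the wrist-force readings returned after each move, and the hand-in itself gave no verdict.

Two measurements disagreed. The top and side views differed by up to about 4 mm (6 mm for the clip's network mark), so I used positions between the two. I also overshot the weight tray in y while carrying the larger weight and moved back before lowering it; nothing was touched.

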